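# Free the trapped strip from the strip sander

## Task

A wooden strip is trapped in the bench sander's tray, its ends under the two hoods. First shut the sander down at the control box by pressing its push buttons one at a time, each fully: the small one, then the middle-sized one, then the large one. Then grip the strip through the opening, slide it back under the right-hand hood, tip its left end up and draw it out diagonally, and finish while still holding it in the gripper, still and touching nothing else, all of it at least 6 cm above the tops of the hoods; leave the other things on the bench where they are.

Things in the scene. Friction and masses are not known exactly. Their poses are not given: they have to be found in the camera images.
- sander: The strip sander's tray, fixed, grey steel. Origin at bench level under the centre of the opening; x runs along the tray to the left as the robot sees it, y across it towards the robot, so the tray lies crosswise before the robot. Inside floor 6 mm above the bench; opening 160 mm long (x), 130 mm wide inside (y), between 46 mm high front and back walls 4 mm thick. Motor and belt guard, up to 55 mm high, behind the back wall, to y = -125 mm.
- right_hood_edge (a point): Middle of the right-hand hood's edge at the opening, on its top face (x = -80 mm of the tray). The hood is flat, as wide as the tray; underside 60 mm, top 66 mm above the bench, screw heads 5 mm higher. The hollow under it reaches 55 mm to the right of this edge to the end wall.
- left_hood_edge (a point): Middle of the left-hand hood's edge at the opening, on its top face (x = +80 mm of the tray). Same heights as the right-hand hood; the hollow under it reaches only 30 mm to the left of this edge.
- strip: The trapped wooden strip, a plain rectangular bar 34 mm wide, 190 mm long, 18 mm thick, about 0.07 kg, lying flat on the tray floor, roughly along the tray, both ends under the hoods by 5 to 25 mm. Origin at the centre of its underside; y runs along its length towards the left end, x across its width, z up.
- strip_left_end (a point): Centre of the strip's left end face (95 mm along +y from the middle, 9 mm above the underside).
- strip_right_end (a point): Centre of the strip's right end face (95 mm along -y from the middle, 9 mm above the underside).
- control_box: Control box, fixed, grey, 90 x 160 x 36 mm, left of the sander. Origin at the centre of its underside. On its top three black round push buttons in dark housings stand in a row along its y, 50 mm apart; which of them stands where varies.
- small_button_top (a point): Centre of the top face of the small push button, 18 mm in diameter, about 58 mm above the bench when up; the housing ring round it (diameter 34 mm) is 10 mm lower. It is pressed straight down.
- small_button (a joint): Travel of the small button: 0 up, 0.006 m fully down; counts as pressed from 0.004. Spring, 1.5 N to start and 5 N fully down; springs back.
- middle_button_top (a point): Centre of the top face of the middle push button, 28 mm in diameter, about 58 mm above the bench when up; the housing ring round it (diameter 44 mm) is 10 mm lower. It is pressed straight down.
- middle_button (a joint): Travel of the middle button: 0 up, 0.006 m fully down; counts as pressed from 0.004. Spring, 1.5 N to start and 5 N fully down; springs back.
- large_button_top (a point): Centre of the top face of the large push button, 38 mm in diameter, about 58 mm above the bench when up; the housing ring round it (diameter 54 mm) is 10 mm lower. It is pressed straight down.
- large_button (a joint): Travel of the large button: 0 up, 0.006 m fully down; counts as pressed from 0.004. Spring, 1.5 N to start and 5 N fully down; springs back.
- sanding_block: cork-brown sanding block 63 x 111 x 36 mm, a loose bystander to be left alone.
- screwdriver: screwdriver, yellow handle, 204 mm long, a loose bystander to be left alone.
- masking_tape: roll of masking tape lying flat, diameter 104 mm, 24 mm high, a loose bystander to be left alone.
- turned_foot: turned wooden furniture foot standing upright, diameter 50 mm, 86 mm high, a loose bystander to be left alone.
Not all that is in view belongs to the job. What is shaped like the strip but red is not meant.

How it is judged:
By the outcome, as a careful person would: the job done as asked, in the order asked, and still so for the second after the job is handed in, while the arm keeps its last pose, push and grip.
It also fails if it takes over 56 s, if anything falls off the work surface, if the arm or the gripper's body presses on something with over 40 N, if the wrist force passes 120 N, or if a joint passes its speed limit or range.

## Robot

A 6-joint arm with a two-finger parallel gripper is mounted at the origin on the work surface; the furniture and walls round the work are solid. World frame = base frame: x ahead of the robot, y to its left, z up, the work surface at z = 0. Lengths are in m, angles in rad, forces in N, time in s.
With the tool pointing down it reaches from about 0.35 to 0.875 m from the base axis. Payload 15.5 kg.
Tool frame: the origin (TCP) lies between the finger pads; the fingertips stand 14 mm ahead of it and the grasp point (between the pads) lies 5 mm behind it (r.nose_length is the distance from the TCP to the fingertips, in m); z points along the fingers, y is the direction in which the jaws open and shut (so a half turn about z gives the same grasp; the last joint's range is limited). The gripper opens to 85 mm and grips with 20 to 120 N. Pads are 22 mm wide; open, the fingers measure 114 mm over their backs; the gripper's body (76 mm by 85 mm) begins 54 mm behind the grasp point. The pads swing forward as they close: fully open they stand 13 mm farther back than shut.
Start: joints at [1.101, 0.494, 1.345, -0, 1.302, -0.096], TCP at [0.229, 0.582, 0.245] pointing down, gripper open.
Joint ranges: [-2.91, 2.91], [-0.82, 2.16], [0.22, 2.67], [-1.22, 4.37], [0.12, 2.79], [-3.08, 3.08]. Speed limits (rad/s): [1.89, 1.89, 2.57, 3.01, 3.01, 3.01].

## Interface

Orientations are given as a unit quaternion [x, y, z, w].
In Python, from station import r gives the robot as it stands. The module is installed in compiled form; this text tells all that it offers.
- The arm moves only by the shell command python3 -m crank 'ROWS'. ROWS is JSON, a list of rows, each a list of 3 entries, a list of its own where there are three numbers: the closure, from 0 (fully open) to 1 (shut), then the shift along the tool's x, y, z in mm, then the turn about the tool's z in rad. In form: [[hand, [tx, ty, tz], turn], ...]. A call has 1 to 10 rows; each row shifts and turns the commanded pose from where the row before left it, along the tool's axes as they then stand; what a row does not reach is not made up. A row lasts 1/8 s, in which the tool goes at most 62.5 mm and 10.7 degrees, less where a joint would pass 70% of its speed; a pose out of reach is approached as far as the arm can. A call is refused whole if a number of a shift passes 62.5 or a number of a turn 0.188, either way. A call with a gripper value outside its range is refused whole. The fingers move at their own pace and stop on an object; the grip force is fixed at half the most. Time passes only in rows, so rows that do not move let the fingers close. It gives the time, the measured TCP pose, the force and the opening at its end, in the units of the state.
- r.sense(): the state, without advancing time (a new reading comes with each control period).
- r.capture(name): name is "scene" or "top" or "wrist"; returns a dict with "image" (420x560x3 uint8, red, green, blue), "fx", "fy", "cx", "cy" (pixels), "xyz" and "rotation" of the camera in the world. Camera axes: x right, y down, z forward; pixel columns grow to the right and rows downward; lengths in m; the calibration is good to about 2 mm. The wrist camera is an equidistant fisheye: a pixel r from the principal point sees the ray r / f radians off the axis. A picture is of the moment at which its call begins. There is no depth.
- r.hand_in(): hands the job in, once; it reports no verdict.
The state is a dict: "clock": time; "joint_positions": joint angles; "joint_vel": joint speeds; "joint_efforts": joint torques, N m; "tool_pos": TCP position; "eef_rot": TCP orientation; "contact_force": force on the tool from outside, world axes, zero at the start; "moment": the same for the moment, N m; "width": finger opening in m.
Only numpy, scipy, OpenCV 4.12 (cv2) and the standard library are available. Lean on these libraries where they do the work, as an engineer would, in place of code of your own. Each camera call takes 0.05 s, during which the arm holds its last target.

## Working session

There is one attempt and no reset: what is moved stays moved. The work goes in short steps, Python scripts to look and compute and a shell command to move; the robot and the scene stay as the last step left them, time stands still between calls to the robot, and variables do not carry over. Pictures are saved under pics/ and viewed, and the job is handed in when it is done.

```bash
mkdir -p pics; python3 - <<'E'
from station import r
import cv2
s=r.sense()
print({k:s[k] for k in s})
print(r.nose_length)
for n in("scene","top","wrist"):
    c=r.capture(n); cv2.imwrite(f"pics/{n}0.png",cv2.cvtColor(c["image"],cv2.COLOR_RGB2BGR))
    print(n,c["fx"],c["fy"],c["cx"],c["cy"],c["xyz"],c["rotation"])
E
```

```text
{'clock': 0.0, 'joint_positions': array([ 1.10047934e+00,  4.94180734e-01,  1.34613896e+00,  1.87342437e-05,
        1.30251853e+00, -9.54756519e-02]), 'joint_vel': array([-4.27618920e-05, -3.22618072e-04, -7.68920787e-04,  2.36484193e-03,
       -1.54522458e-03, -9.76568812e-04]), 'joint_efforts': array([-6.94571372e-04, -8.82162738e+01, -3.83863127e+01, -3.36115627e-04,
        1.01861314e-02,  1.17963527e-04]), 'tool_pos': array([0.22864507, 0.58129689, 0.24469912]), 'eef_rot': array([ 1.86327764e-01,  9.82487443e-01, -5.95510449e-04, -1.82514888e-04]), 'contact_force': array([ 0.33200902, -0.47379102, -0.36967141]), 'moment': array([-0.02109286,  0.00361013,  0.00786546]), 'width': 0.08532569018516936}
0.014
scene 480.3271116342894 480.3271116342894 277.4609524751261 211.41407620180183 [-0.08150872 -0.20432324  0.80962481] [ 0.79365365 -0.49437955  0.196168   -0.29533179]
top 420.44015546026264 420.44015546026264 276.3140864567156 213.184630046357 [0.43190802 0.07270544 0.96473018] [-0.70160801  0.71189082 -0.02412384  0.01938292]
wrist 325.19226210127806 325.19226210127806 278.39459413597837 209.87254133136955 [0.1534647  0.61133798 0.37245919] [0.81565347 0.55613318 0.0893514  0.13206679]
```

View pics/scene0.png

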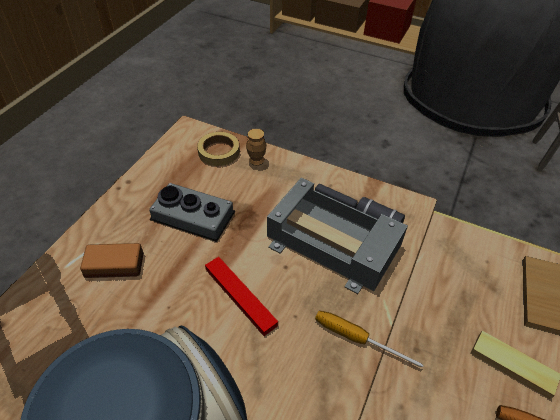

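View pics/top0.png

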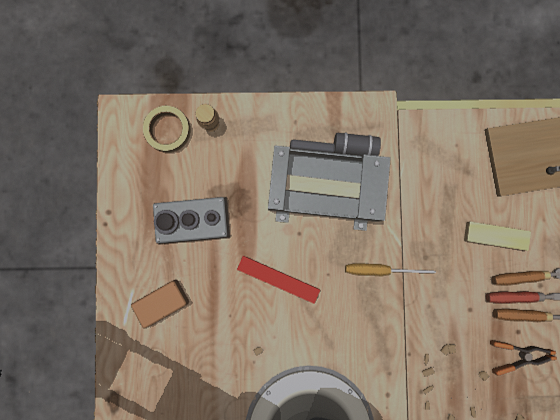

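View pics/wrist0.png

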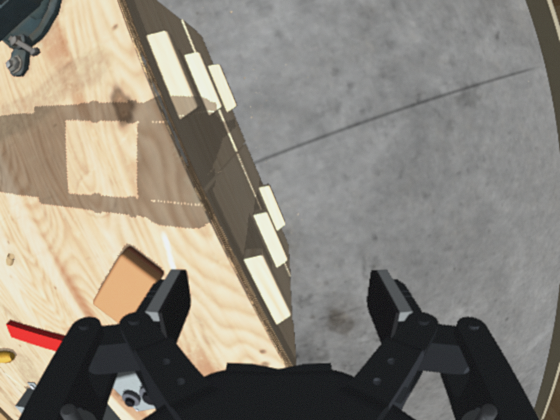

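Top view: the control box is at (190,220) with the buttons large (166,222), middle (190,219) and small (212,216). The sander is at (330,185), with the pale strip inside at (325,186). The red lookalike is at (280,279), and the pale bar at (498,236) lies on the other bench. I'll confirm in enlarged crops.

```bash
cat > h.py <<'E'
import numpy as np,cv2
from scipy.spatial.transform import Rotation as R
def pix2z(c,u,v,z):
    d=R.from_quat(c["rotation"]).as_matrix()@np.array([(u-c["cx"])/c["fx"],(v-c["cy"])/c["fy"],1])
    o=np.array(c["xyz"]); return o+d*(z-o[2])/d[2]
def proj(c,p):
    q=R.from_quat(c["rotation"]).as_matrix().T@(np.array(p)-np.array(c["xyz"]))
    return np.array([c["fx"]*q[0]/q[2]+c["cx"],c["fy"]*q[1]/q[2]+c["cy"]])
def crop(c,u0,u1,v0,v1,k,fn):
    im=cv2.cvtColor(c["image"],cv2.COLOR_RGB2BGR)[v0:v1,u0:u1]
    cv2.imwrite(fn,cv2.resize(im,None,fx=k,fy=k,interpolation=cv2.INTER_CUBIC))
E
python3 - <<'E'
from station import r
from h import *
c=r.capture("top")
crop(c,145,245,190,250,8,"pics/box_t.png")
crop(c,260,400,125,235,5,"pics/san_t.png")
c=r.capture("scene")
crop(c,140,240,175,245,8,"pics/box_s.png")
crop(c,260,420,175,295,5,"pics/san_s.png")
E
```

```text
(no output)
```

View pics/box_t.png

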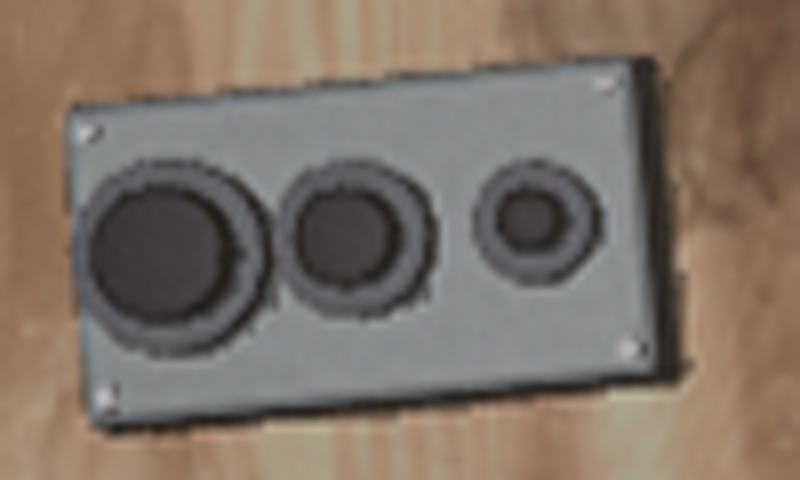

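View pics/san_t.png

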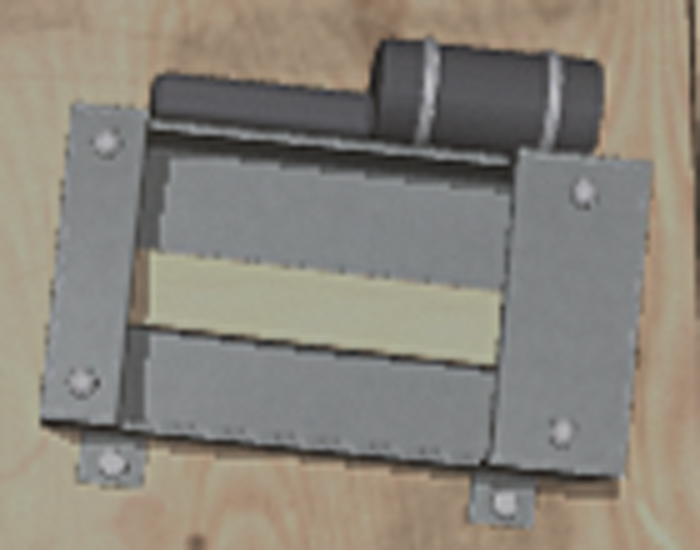

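View pics/box_s.png

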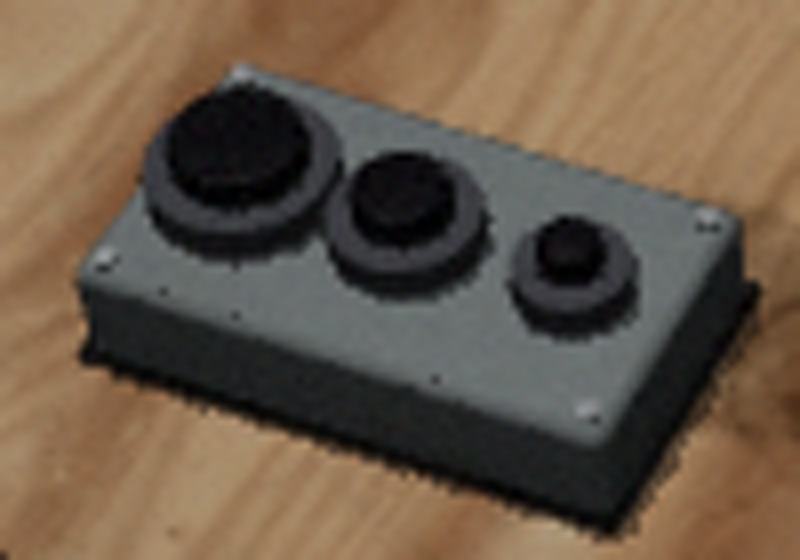

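View pics/san_s.png

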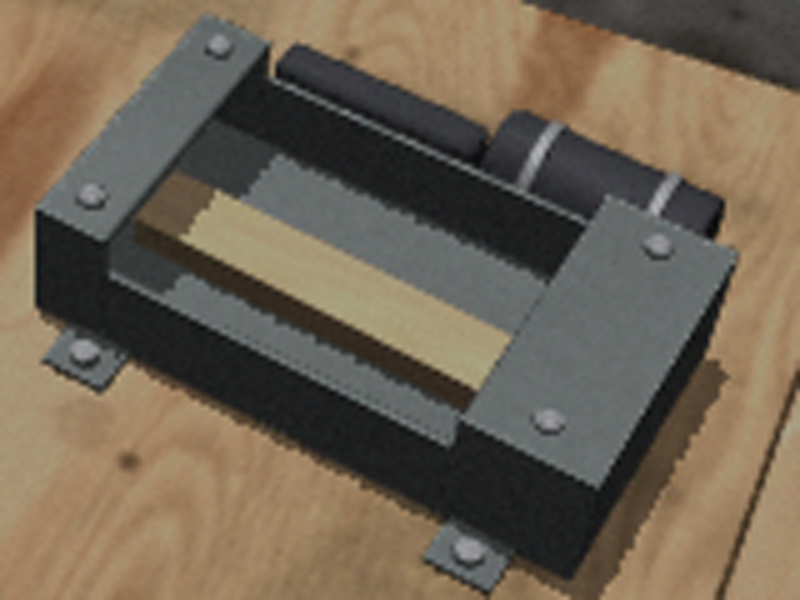

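```bash
python3 - <<'E'
from station import r
from h import *
from scipy.spatial.transform import Rotation as R
c=r.capture("top"); s=r.capture("scene")
def P(U,V,k,u0,v0,z,c=c): return pix2z(c,u0+(U+.5)/k-.5,v0+(V+.5)/k-.5,z)
print("buttons")
for n,a,b in(("L",(160,253),(238,140)),("M",(345,238),(403,193)),("S",(530,218),(570,245))):
    print(n,P(*a,8,145,190,.058).round(4),P(*b,8,140,175,.058,s).round(4))
print("left hood");L=[P(148,105,5,260,125,.066),P(122,428,5,260,125,.066)];print(np.round(L,4))
print("right hood");Rr=[P(516,148,5,260,125,.066),P(490,465,5,260,125,.066)];print(np.round(Rr,4))
# scene
print("scene left",P(270,48,5,260,175,.066,s).round(4),P(107,240,5,260,175,.066,s).round(4))
print("scene right",P(607,197,5,260,175,.066,s).round(4),P(460,415,5,260,175,.066,s).round(4))
lm=np.mean(L,0);rm=np.mean(Rr,0);print(lm,rm,np.linalg.norm(lm-rm))
ex=(lm-rm)/np.linalg.norm(lm-rm);print("yaw",np.arctan2(ex[1],ex[0]), "widths",np.linalg.norm(L[0]-L[1]),np.linalg.norm(Rr[0]-Rr[1]))
print("strip top edges z=.024")
for q in((150,252),(500,290),(130,325),(495,364)): print(q,P(*q,5,260,125,.024).round(4))
print("strip scene"); 
for q in((185,172),(510,333),(133,220),(478,390)): print(q,P(*q,5,260,175,.024,s).round(4))
E
```

```text
buttons
L [0.4739 0.3072 0.058 ] [0.4697 0.304  0.058 ]
M [0.4772 0.2575 0.058 ] [0.4731 0.2539 0.058 ]
S [0.4819 0.2076 0.058 ] [0.4769 0.2047 0.058 ]
left hood
[[0.6333 0.0362 0.066 ]
 [0.4934 0.0497 0.066 ]]
right hood
[[ 0.6124 -0.1227  0.066 ]
 [ 0.4753 -0.1078  0.066 ]]
scene left [0.6248 0.0327 0.066 ] [0.4938 0.0491 0.066 ]
scene right [ 0.6078 -0.1259  0.066 ] [ 0.4754 -0.1093  0.066 ]
[0.56336691 0.04296851 0.066     ] [ 0.54381856 -0.11522592  0.066     ] 0.15939766671379124
yaw 1.4478479200205292 widths 0.14056131263107163 0.13792685326592258
strip top edges z=.024
(150, 252) [0.5756 0.0347 0.024 ]
(500, 290) [ 0.5562 -0.1228  0.024 ]
(130, 325) [0.5427 0.0443 0.024 ]
(495, 364) [ 0.5227 -0.1197  0.024 ]
strip scene
(185, 172) [0.577  0.0496 0.024 ]
(510, 333) [ 0.5559 -0.1082  0.024 ]
(133, 220) [0.5416 0.0583 0.024 ]
(478, 390) [ 0.522  -0.1062  0.024 ]
```

```bash
python3 -m crank '[[1,[0,0,0],0.185],[1,[0,0,0],0.185],[1,[0,0,0],0.185],[1,[0,0,0],0.185],[1,[0,0,0],0.185],[1,[0,0,0],0.185],[1,[0,0,0],0.185],[1,[0,0,0],0.024],[1,[0,0,0],0]]'
cat > d.py <<'E'
import sys
from station import r
from h import *
s=r.sense();M=R.from_quat(s["eef_rot"]).as_matrix()
t=np.array([float(a) for a in sys.argv[1:4]])
print("tool yaw_y",np.degrees(np.arctan2(M[1,1],M[0,1])),"pos",s["tool_pos"].round(4),"F",s["contact_force"].round(2),"w",s["width"].round(4),"q",s["joint_positions"].round(2))
print("delta tool mm",((M.T@(t-s["tool_pos"]))*1000).round(1),"clock",s["clock"])
E
python3 d.py 0.4794 0.206 0.10
```

```text
clock: 1.48
tool_pos: [0.2288, 0.5816, 0.2453]
eef_rot: [0.748, 0.664, -0.0, 0.0]
contact_force: [0.0, 0.7, 0.2]
width: 0.0001Traceback (most recent call last):
  File "d.py", line 6, in <module>
    print("tool yaw_y",np.degrees(np.arctan2(M[1,1],M[0,1])),"pos",s["tool_pos"].round(4),"F",s["contact_force"].round(2),"w",s["width"].round(4),"q",s["joint_positions"].round(2))
                                                                                                                              ^^^^^^^^^^^^^^^^
AttributeError: 'float' object has no attribute 'round'
```

```bash
sed -i 's/s\["width"\].round(4)/round(s["width"],4)/' d.py; python3 d.py 0.4794 0.206 0.10
```

```text
tool yaw_y -6.84145770761309 pos [0.2288 0.5816 0.2453] F [0.03 0.74 0.19] w 0.0001 q [ 1.1   0.49  1.35 -0.    1.3   1.22]
delta tool mm [-343.1  293.5  145.3] clock 1.475
```

```bash
python3 -m crank '[[1,[-38,32.5,15],0],[1,[-38,32.5,15],0],[1,[-38,32.5,15],0],[1,[-38,32.5,15],0],[1,[-38,32.5,15],0],[1,[-38,32.5,15],0],[1,[-38,32.5,15],0],[1,[-38,32.5,15],0],[1,[-39,33.5,15],0],[1,[0,0,0],0]]'; python3 d.py 0.4794 0.206 0.078
python3 - <<'E'
from station import r
from h import *
for n in("top","scene"):
    c=r.capture(n); crop(c,130,270,160,260,5,f"pics/b1_{n}.png")
E
```

```text
clock: 2.72
tool_pos: [0.4795, 0.2025, 0.1094]
eef_rot: [0.749, 0.662, -0.0, 0.0]
contact_force: [0.3, 1.1, -0.6]
width: 0.0
tool yaw_y -7.0749709192520385 pos [0.4795 0.2025 0.1094] F [ 0.35  1.11 -0.6 ] w 0.0 q [ 0.29  0.53  1.75 -0.    0.86  0.41]
delta tool mm [ 3.4 -0.5 31.4] clock 2.725
```

View pics/b1_scene.png

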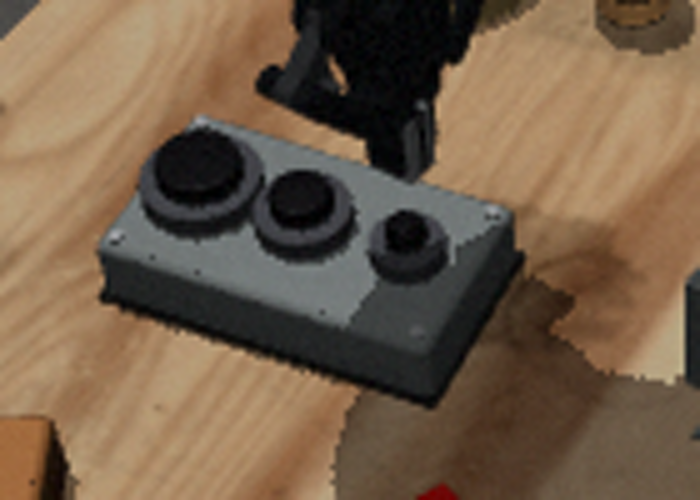

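The fingertips are above the small button at about (405,180) in the crop, with the button at (405,230). Descending onto it.

```bash
python3 -m crank '[[1,[3.5,-0.5,20],0],[1,[0,0,14],0],[1,[0,0,0],0]]'; python3 d.py 0.4794 0.206 0.066
```

```text
clock: 3.2
tool_pos: [0.4771, 0.2092, 0.0757]
eef_rot: [0.749, 0.663, -0.001, -0.0]
contact_force: [0.3, 0.0, 0.3]
width: 0.0002
tool yaw_y -6.942363186082542 pos [0.4771 0.2092 0.0757] F [0.32 0.03 0.29] w 0.0002 q [0.3  0.59 1.77 0.   0.78 0.42]
delta tool mm [-2.8  2.7  9.6] clock 3.2
```

```bash
python3 -m crank '[[1,[0,0,3],0],[1,[0,0,3],0],[1,[0,0,0],0]]'; python3 d.py 0.4794 0.206 0.066
```

```text
clock: 3.58
tool_pos: [0.4782, 0.2089, 0.0704]
eef_rot: [0.749, 0.662, 0.0, 0.0]
contact_force: [-0.0, 2.2, 1.8]
width: -0.0002
tool yaw_y -7.047913013253752 pos [0.4782 0.2089 0.0704] F [-0.04  2.21  1.82] w -0.0002 q [0.3  0.6  1.78 0.   0.77 0.42]
delta tool mm [-2.7  1.6  4.4] clock 3.575
```

```bash
python3 -m crank '[[1,[-2,1,2],0],[1,[0,0,1],0],[1,[0,0,0],0]]'; python3 -m crank '[[1,[0,0,2],0],[1,[0,0,0],0]]'
```

```text
clock: 3.95
tool_pos: [0.4789, 0.2066, 0.0673]
eef_rot: [0.749, 0.662, 0.0, 0.0]
contact_force: [0.8, 0.6, 4.7]
width: -0.0001
clock: 4.2
tool_pos: [0.479, 0.2066, 0.0658]
eef_rot: [0.749, 0.662, 0.0, 0.0]
contact_force: [-1.8, -1.9, 17.3]
width: 0.0003
```

```bash
python3 -m crank '[[1,[0,0,-12],0],[1,[0,0,-18],0],[1,[0,0,0],0]]'; python3 d.py 0.475 0.2557 0.076
```

```text
clock: 4.58
tool_pos: [0.4791, 0.2067, 0.0962]
eef_rot: [0.749, 0.662, 0.001, 0.0]
contact_force: [0.5, -0.4, 0.5]
width: -0.0
tool yaw_y -7.044638211601504 pos [0.4791 0.2067 0.0962] F [ 0.52 -0.4   0.54] w -0.0 q [ 0.29  0.55  1.76 -0.    0.83  0.42]
delta tool mm [ 48.1 -10.1  20.2] clock 4.575
```

```bash
python3 -m crank '[[1,[24,-5,0],0],[1,[24,-5,0],0],[1,[0,0,18],0],[1,[0,0,0],0]]'; python3 d.py 0.475 0.2557 0.066
```

```text
clock: 5.08
tool_pos: [0.4736, 0.2552, 0.0759]
eef_rot: [0.749, 0.662, -0.001, -0.0]
contact_force: [0.0, 0.1, -0.2]
width: -0.0003
tool yaw_y -7.02356443876579 pos [0.4736 0.2552 0.0759] F [ 0.02  0.13 -0.21] w -0.0003 q [ 0.38  0.6   1.73 -0.    0.81  0.51]
delta tool mm [0.7 1.4 9.9] clock 5.075
```

```bash
python3 -m crank '[[1,[0,1,3],0],[1,[0,0,3],0],[1,[0,0,3],0],[1,[0,0,0],0]]'; python3 -m crank '[[1,[0,0,2],0],[1,[0,0,0],0]]'
```

```text
clock: 5.58
tool_pos: [0.476, 0.2552, 0.0684]
eef_rot: [0.749, 0.662, 0.0, 0.0]
contact_force: [1.8, -2.5, 3.9]
width: -0.0001
clock: 5.82
tool_pos: [0.4759, 0.2553, 0.0663]
eef_rot: [0.749, 0.662, 0.0, 0.0]
contact_force: [2.6, -3.2, 5.0]
width: -0.0001
```

```bash
python3 -m crank '[[1,[0,0,1.5],0],[1,[0,0,0],0]]'
```

```text
clock: 6.08
tool_pos: [0.476, 0.2554, 0.0657]
eef_rot: [0.749, 0.662, 0.0, 0.0]
contact_force: [-1.9, -6.2, 22.8]
width: -0.0
```

Bottomed at 23 N. Now the large one.

```bash
python3 -m crank '[[1,[0,0,-12],0],[1,[0,0,-18],0],[1,[24,-5,0],0],[1,[25,-5,0],0],[1,[0,0,0],0]]'; python3 d.py 0.472 0.3056 0.076
```

```text
clock: 6.7
tool_pos: [0.4713, 0.3066, 0.0948]
eef_rot: [0.749, 0.663, 0.0, -0.0]
contact_force: [-0.2, -0.0, -0.1]
width: -0.0001
tool yaw_y -6.954301533086082 pos [0.4713 0.3066 0.0948] F [-0.19 -0.02 -0.1 ] w -0.0001 q [0.47 0.6  1.66 0.   0.89 0.59]
delta tool mm [-0.9  0.8 18.8] clock 6.7
```

```bash
python3 -m crank '[[1,[0,0,18],0],[1,[0,0,4],0],[1,[0,0,4],0],[1,[0,0,0],0]]'; python3 -m crank '[[1,[0,0,2],0],[1,[0,0,0],0]]'
```

```text
clock: 7.2
tool_pos: [0.4715, 0.3049, 0.0689]
eef_rot: [0.749, 0.662, -0.0, -0.0]
contact_force: [-2.3, -1.6, 2.9]
width: 0.0001
clock: 7.45
tool_pos: [0.4718, 0.3051, 0.0669]
eef_rot: [0.749, 0.662, 0.0, 0.0]
contact_force: [-1.0, -3.0, 4.2]
width: 0.0001
```

```bash
python3 -m crank '[[1,[0,0,2],0],[1,[0,0,0],0]]'
```

```text
clock: 7.7
tool_pos: [0.4719, 0.3052, 0.0657]
eef_rot: [0.749, 0.662, 0.0, 0.0]
contact_force: [-5.5, -5.8, 22.3]
width: -0.0
```

```bash
python3 -m crank '[[1,[0,0,-15],0],[1,[0,0,-50],0],[0.25,[0,0,-50],0],[0.25,[0,0,0],0]]'; python3 d.py 0.5547 0.0017 0.13
```

```text
clock: 8.2
tool_pos: [0.4736, 0.3064, 0.1837]
eef_rot: [0.749, 0.662, 0.004, 0.001]
contact_force: [0.6, -0.3, -1.5]
width: 0.0358
tool yaw_y -7.042568273622388 pos [0.4736 0.3064 0.1837] F [ 0.6  -0.33 -1.48] w 0.0358 q [0.47 0.47 1.58 0.   1.08 0.59]
delta tool mm [-292.7  117.5   53.2] clock 8.2
```

```bash
python3 -m crank '[[0.25,[-49,19.6,0],0],[0.25,[-49,19.6,0],0],[0.25,[-49,19.6,0],0],[0.25,[-49,19.6,0],0],[0.25,[-49,19.6,0],0],[0.25,[-48,19.6,0],0],[0.25,[0,0,40],0],[0.25,[0,0,0],0],[0.25,[0,0,0],0]]'; python3 d.py 0.5547 0.0017 0.1
python3 - <<'E'
from station import r
from h import *
for n in("top","scene"):
    c=r.capture(n); crop(c,250,420,120,300,3.3,f"pics/g1_{n}.png")
c=r.capture("wrist");crop(c,0,560,0,420,1.4,"pics/g1_w.png"); print(c["xyz"],c["rotation"])
E
```

```text
clock: 9.32
tool_pos: [0.5525, 0.0005, 0.1403]
eef_rot: [0.749, 0.663, -0.0, -0.0]
contact_force: [0.3, -0.4, -0.1]
width: 0.0641
tool yaw_y -7.006575462861411 pos [5.525e-01 5.000e-04 1.403e-01] F [ 0.33 -0.36 -0.09] w 0.0641 q [-0.11  0.52  1.64  0.    0.98  0.02]
delta tool mm [ 1.4  2.  40.3] clock 9.325
[0.56258626 0.08112495 0.26860821] [ 0.98539674 -0.05998691 -0.00875962  0.15911664]
```

View pics/g1_scene.png

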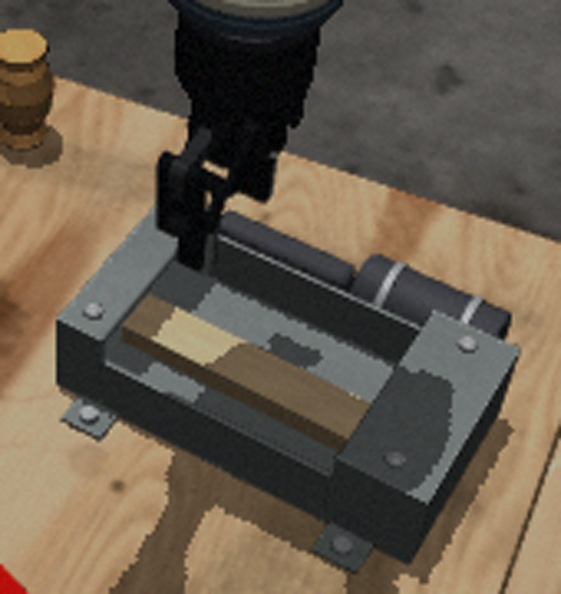

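View pics/g1_w.png

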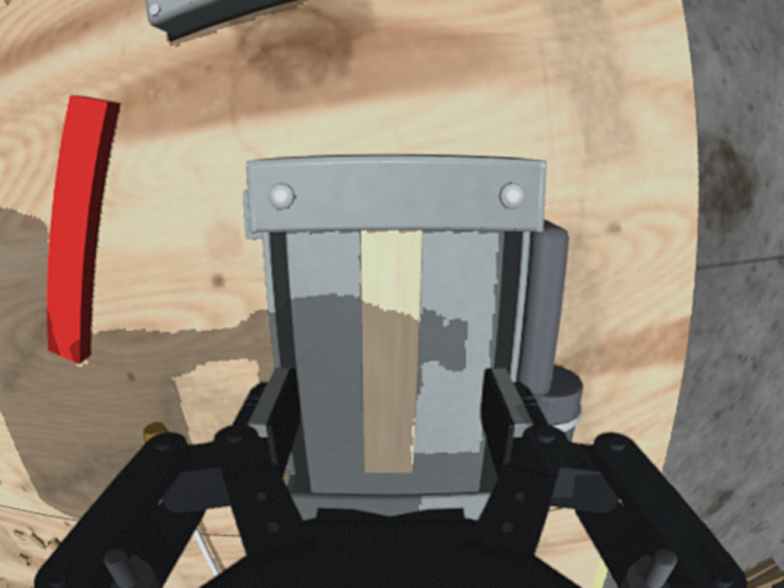

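```bash
cat >> h.py <<'E'
def wpix(c,u,v,z):
    a=np.array([u-c["cx"],v-c["cy"]]);rr=np.linalg.norm(a);th=rr/c["fx"]
    d=R.from_quat(c["rotation"]).as_matrix()@np.array([*(np.sin(th)*a/max(rr,1e-9)),np.cos(th)])
    o=np.array(c["xyz"]); return o+d*(z-o[2])/d[2]
E
python3 - <<'E'
from station import r
from h import *
c=r.capture("wrist");k=1.4
O=np.array([.5535,-.0362]);e=np.array([.1227,.9924])
for n,q,z in(("right end L",(366,472),.024),("right end R",(412,471),.024),("rhood",(390,494),.066),("rhoodbottom",(390,494),.06),("lhood",(390,231),.066),("strip left vis",(361,231),.024),("strip left visR",(422,232),.024)):
    p=wpix(c,(q[0]+.5)/k-.5,(q[1]+.5)/k-.5,z); print(n,p.round(4),"trayx",((p[:2]-O)@e).round(4))
E
```

```text
right end L [ 0.5211 -0.1262  0.024 ] trayx -0.0933
right end R [ 0.5528 -0.1292  0.024 ] trayx -0.0923
rhood [ 0.5397 -0.1099  0.066 ] trayx -0.0748
rhoodbottom [ 0.539  -0.1155  0.06  ] trayx -0.0805
lhood [0.5585 0.0441 0.066 ] trayx 0.0803
strip left vis [0.542  0.0384 0.024 ] trayx 0.0726
strip left visR [0.5749 0.0338 0.024 ] trayx 0.0721
```

The wrist view shows the strip's right end at (388,472), tray x −93 mm, so 13 mm is under the right hood and 17 mm under the left. Both values are plausible and sum to 30. Descending.

```bash
python3 -m crank '[[0.25,[1.2,1.8,30],0],[0.25,[0,0,40],0],[0.25,[0,0,35],0],[0.25,[0,0,0],0],[0.25,[0,0,0],0]]'; python3 d.py 0.5545 0.0017 0.021
```

```text
clock: 10.15
tool_pos: [0.5551, 0.0011, 0.0361]
eef_rot: [0.749, 0.662, 0.0, 0.001]
contact_force: [0.7, -0.1, 0.2]
width: 0.0636
tool yaw_y -7.033173567494857 pos [0.5551 0.0011 0.0361] F [ 0.68 -0.12  0.23] w 0.0636 q [-0.11  0.68  1.71  0.    0.75  0.02]
delta tool mm [ 0.6 -0.7 15.1] clock 10.15
```

```bash
python3 -m crank '[[0.25,[0,0,10],0],[0.25,[0,0,5],0],[0.25,[0,0,0],0]]'; python3 -m crank '[[1,[0,0,0],0],[1,[0,0,0],0],[1,[0,0,0],0],[1,[0,0,0],0]]';  python3 d.py 0.5545 0.0017 0.021
```

```text
clock: 10.52
tool_pos: [0.5543, 0.001, 0.0196]
eef_rot: [0.749, 0.662, -0.0, -0.0]
contact_force: [-0.1, 0.3, 0.0]
width: 0.0637
clock: 11.02
tool_pos: [0.5546, 0.001, 0.0203]
eef_rot: [0.749, 0.662, 0.0, 0.0]
contact_force: [-1.5, 0.3, 7.5]
width: 0.0327
tool yaw_y -7.049098520502518 pos [0.5546 0.001  0.0203] F [-1.47  0.31  7.52] w 0.0327 q [-0.11  0.71  1.72 -0.    0.71  0.02]
delta tool mm [ 0.7 -0.2 -0.7] clock 11.025
```

```bash
python3 -m crank '[[1,[0,0,-2],0],[1,[-8,0,0],0],[1,[-8,0,0],0],[1,[-8,0,0],0],[1,[-8,0,0],0],[1,[0,0,0],0]]';  python3 d.py 0.5545 0.0017 0.021
python3 - <<'E'
from station import r
from h import *
for n in("scene",):
    c=r.capture(n); crop(c,250,420,120,300,3.3,f"pics/g2_{n}.png")
c=r.capture("wrist");crop(c,0,560,0,420,1.4,"pics/g2_w.png")
E
```

```text
clock: 11.78
tool_pos: [0.5504, -0.0315, 0.0218]
eef_rot: [0.75, 0.662, -0.0, 0.0]
contact_force: [0.3, 0.1, -0.9]
width: 0.0327
tool yaw_y -7.09795370267686 pos [ 0.5504 -0.0315  0.0218] F [ 0.25  0.06 -0.89] w 0.0327 q [-0.17  0.7   1.73 -0.    0.71 -0.04]
delta tool mm [33.4 -0.1  0.8] clock 11.775
```

View pics/g2_scene.png

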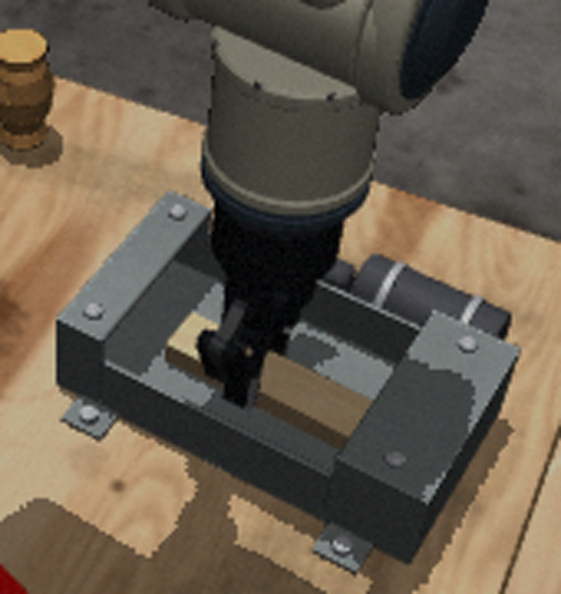

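View pics/g2_w.png

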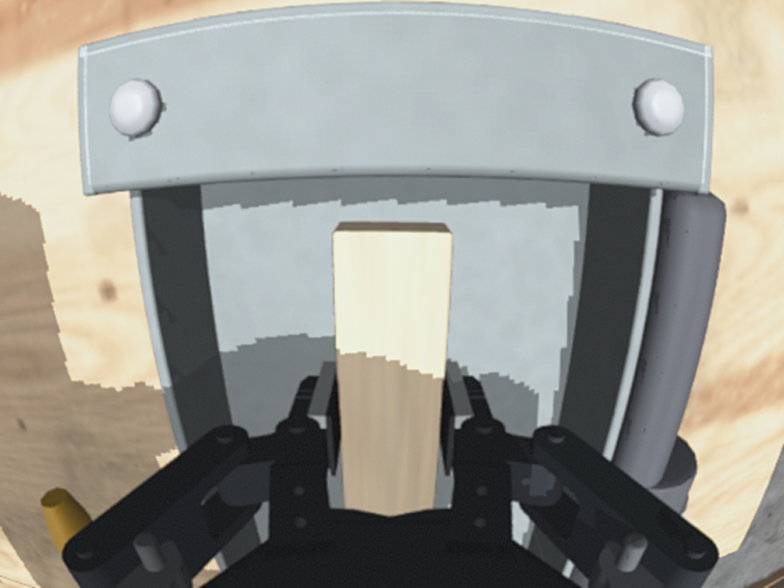

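The strip's left end at wrist (392,228) is now clear of the left hood edge at row 185. Lifting against the right hood to tip it.

```bash
python3 -m crank '[[1,[0,0,-10],0],[1,[0,0,-10],0],[1,[0,0,-10],0],[1,[0,0,-8],0],[1,[0,0,0],0]]';  python3 -m crank '[[1,[0,0,-5],0],[1,[0,0,-5],0],[1,[0,0,0],0]]'
```

```text
clock: 12.5
tool_pos: [0.5504, -0.0307, 0.0603]
eef_rot: [0.749, 0.662, 0.0, 0.0]
contact_force: [-0.1, -0.8, -1.2]
width: 0.0327
clock: 12.88
tool_pos: [0.5504, -0.0308, 0.0699]
eef_rot: [0.749, 0.662, -0.0, -0.0]
contact_force: [-0.2, -0.7, -5.6]
width: 0.0329
```

```bash
python3 -m crank '[[1,[0,0,-5],0],[1,[0,0,-5],0],[1,[0,0,-5],0],[1,[0,0,-5],0],[1,[0,0,0],0]]'; python3 - <<'E'
from station import r
from h import *
for n in("scene",):
    c=r.capture(n); crop(c,250,420,120,300,3.3,f"pics/g3_{n}.png")
c=r.capture("wrist");crop(c,0,560,0,420,1.4,"pics/g3_w.png")
E
```

```text
clock: 13.5
tool_pos: [0.5509, -0.0306, 0.0903]
eef_rot: [0.749, 0.662, 0.0, 0.0]
contact_force: [0.5, 4.2, -3.2]
width: 0.0325
```

View pics/g3_scene.png

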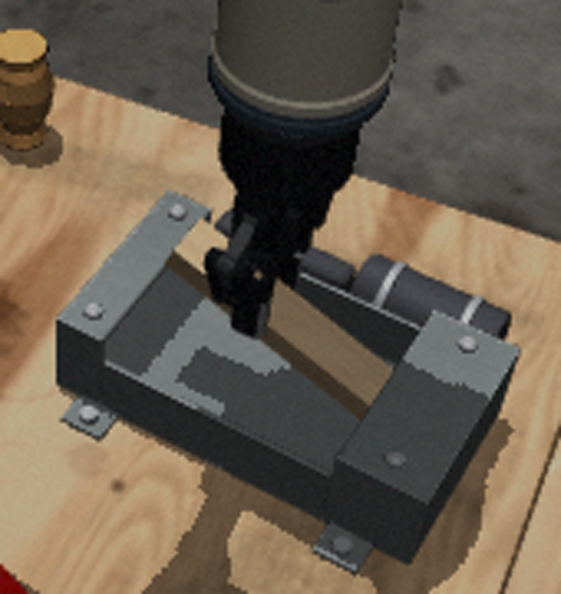

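View pics/g3_w.png

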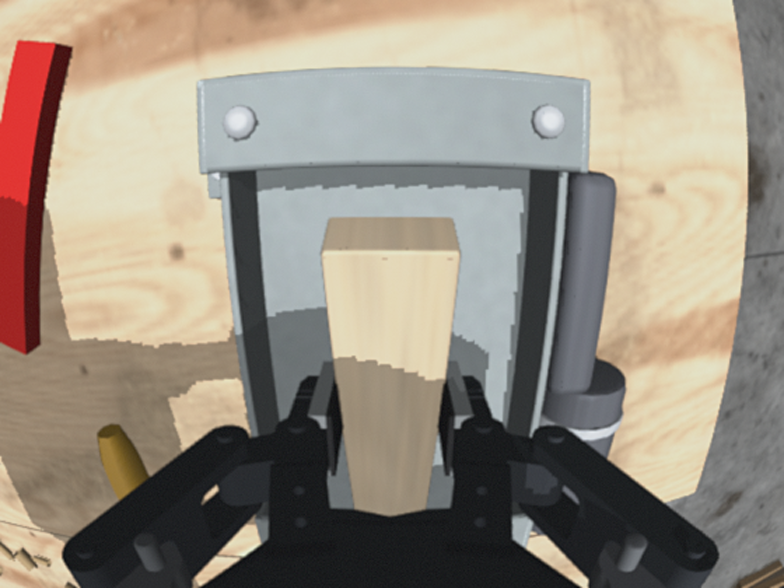

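The strip is tipping, left end up, and is still held firmly. More tilt.

```bash
python3 -m crank '[[1,[0,0,-5],0],[1,[0,0,-5],0],[1,[0,0,-5],0],[1,[0,0,-3],0],[1,[0,0,0],0]]'; python3 - <<'E'
from station import r
from h import *
for n in("scene",):
    c=r.capture(n); crop(c,250,420,120,300,3.3,f"pics/g4_{n}.png")
E
```

```text
clock: 14.22
tool_pos: [0.5507, -0.0307, 0.1081]
eef_rot: [0.749, 0.662, 0.0, 0.0]
contact_force: [0.7, 3.4, -4.1]
width: 0.0328
```

View pics/g4_scene.png

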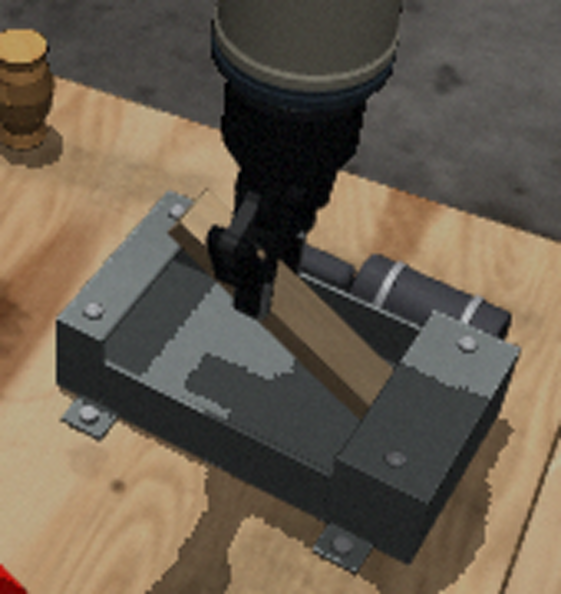

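```bash
python3 -m crank '[[1,[8,0,-4],0],[1,[8,0,-4],0],[1,[8,0,-4],0],[1,[0,0,0],0]]'; python3 -m crank '[[1,[8,0,-4],0],[1,[8,0,-4],0],[1,[8,0,-4],0],[1,[0,0,0],0]]'; python3 - <<'E'
from station import r
from h import *
for n in("scene",):
    c=r.capture(n); crop(c,250,420,120,300,3.3,f"pics/g5_{n}.png")
E
```

```text
clock: 14.78
tool_pos: [0.5538, -0.0062, 0.1203]
eef_rot: [0.749, 0.663, 0.0, 0.0]
contact_force: [-0.1, 1.5, -1.6]
width: 0.0326
clock: 15.28
tool_pos: [0.5566, 0.0175, 0.1322]
eef_rot: [0.749, 0.663, 0.0, 0.0]
contact_force: [-0.1, -0.7, -0.1]
width: 0.0327
```

View pics/g5_scene.png

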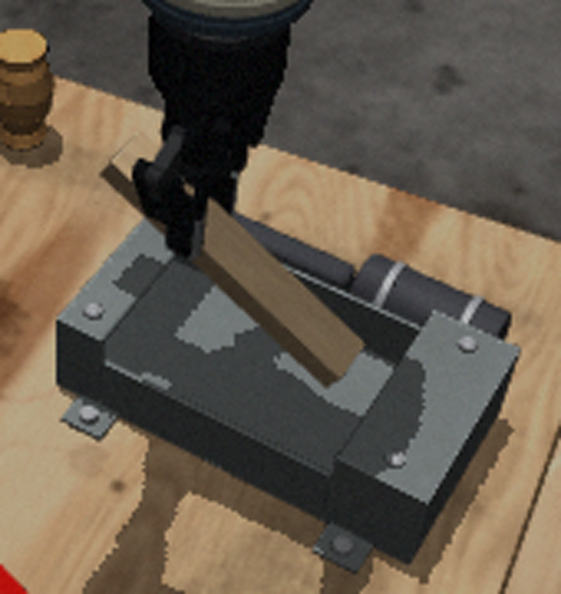

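The right end is clear of the hood at (345,365) and there is no contact force. Lifting straight up.

```bash
python3 -m crank '[[1,[0,0,-15],0],[1,[0,0,-25],0],[1,[0,0,-30],0],[1,[0,0,-30],0],[1,[0,0,-25],0],[1,[0,0,-15],0],[1,[0,0,0],0],[1,[0,0,0],0],[1,[0,0,0],0]]'; python3 - <<'E'
from station import r
from h import *
print(np.abs(r.sense()["joint_vel"]).max())
for n in("scene","top"):
    c=r.capture(n); crop(c,0,560,0,420,1.4,f"pics/f_{n}.png")
E
```

```text
clock: 16.45
tool_pos: [0.556, 0.0169, 0.2708]
eef_rot: [0.749, 0.662, -0.001, -0.001]
contact_force: [0.8, 1.1, -0.3]
width: 0.0326
0.004736679122815305
```

View pics/f_scene.png

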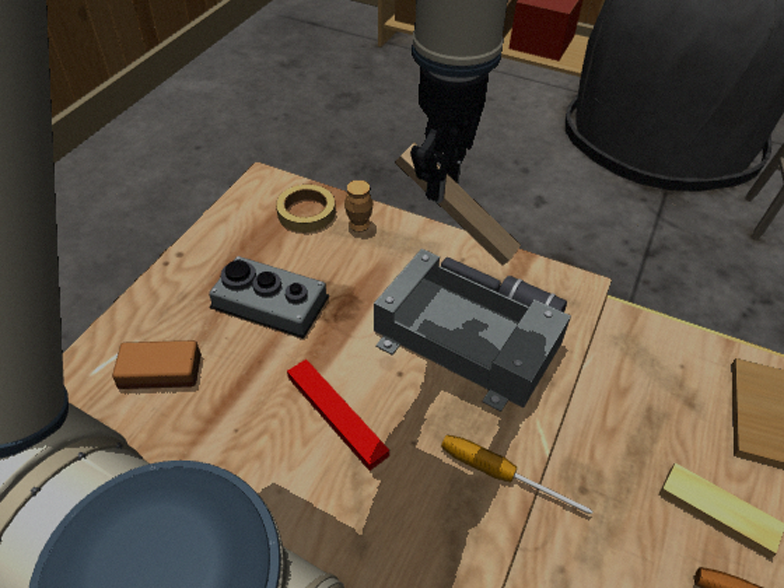

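View pics/f_top.png

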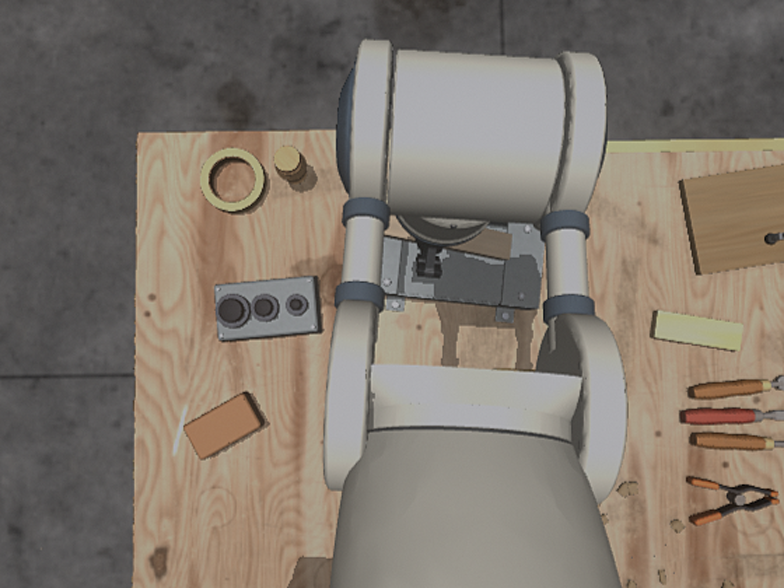

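```bash
python3 - <<'E'
from station import r
from h import *
c=r.capture("scene");s=r.sense();t=s["tool_pos"]
n=np.array([-.9924,.1227,0])
o=np.array(c["xyz"])
for q,off in(((502,262),.017),((519,244),-.017),((508,262),.017)):
    u,v=(q[0]+.5)/1.4-.5,(q[1]+.5)/1.4-.5
    d=R.from_quat(c["rotation"]).as_matrix()@np.array([(u-c["cx"])/c["fx"],(v-c["cy"])/c["fy"],1])
    p0=t+n*off
    p=o+d*(n@(p0-o))/(n@d); print(p.round(3), ((p-t)@np.array([.1227,.9924,0])).round(3))
E
```

```text
[ 0.527 -0.084  0.201] -0.104
[ 0.56  -0.095  0.209] -0.11
[ 0.526 -0.092  0.205] -0.112
```

The lowest point of the strip is at about z = 0.19–0.20 m, and 0.126 m is needed. The arm is still.

```bash
python3 -c "
from station import r
print(r.sense()['width'],r.sense()['clock']);print(r.hand_in())"
```

```text
0.032173776431870534 16.6
the job is handed in; nothing more can be done
None
```

I pressed the small, middle and large buttons in that order, then took the strip out and handed the job in at 16.6 s with the strip held in the gripper. I was given no verdict.

- **Buttons:** each bottomed out at 17–23 N, against 5 N for the spring alone.
- **Strip removal:** I gripped the strip left of its middle and slid it about 32 mm under the right-hand hood. Lifting it against the hood edge tipped its left end up about 30°, and I drew it out diagonally. Contact forces during the lift and draw stayed at about 6 N or less.
- **Last checks:**
  - The strip's lowest point measured about 0.19–0.20 m above the bench; 0.126 m was needed.
  - The arm was still, with no contact force beyond about 1 N of noise.
  - In the last pictures the other things on the bench looked unmoved.
- **Disagreements:**
  - The top and scene cameras differed by up to about 5 mm on the button positions, so I used the mean, which worked.
  - The finger opening read 32–33 mm on the 34 mm strip, but the grip never slipped.
  - The force readings carry about 1 N of noise.

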